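Load the sealant gun and pump it tight

ROBOT

A 6-joint arm with a two-finger parallel gripper is mounted at the origin on a cart in front of the work surface, level with it; the furniture and walls round the work are solid. World frame = base frame: x ahead of the robot, y to its left, z up, the work surface at z = 0. Lengths are in mm, angles in rad, forces in N, time in s.
With the tool pointing down it reaches from about 350 to 975 mm from the base axis. Payload 7.1 kg.
Tool frame: the origin (TCP) lies on the centre line of the jaws, within the pads' length; the fingertips stand 17 mm ahead of it and the grasp point (between the pads) lies 2 mm behind it (tip_extent is the distance from the TCP to the fingertips, in mm); z points along the fingers, y is the line along which they close (so a half turn about z gives the same grasp; the last joint's range is limited). The gripper opens to 88 mm and grips with 3 to 60 N. Pads are 20 mm wide; open, the fingers measure 115 mm over their backs; the gripper's body (75 mm by 178 mm) begins 61 mm behind the grasp point.
Start: joints at [-1.181, 0.423, 1.63, -0, 1.089, -0.019], TCP at [248.458, -573.475, 239.675] pointing down, gripper open.
Joint ranges: [-3, 3], [-0.9, 2.11], [0.09, 2.58], [-1.31, 4.45], [0.11, 2.69], [-2.54, 2.54]. Speed limits (rad/s): [2.39, 2.39, 3.01, 3.14, 3.14, 3.14].

INTERFACE

Orientations are given as a rotation vector (axis times angle).
In Python, from workcell import get_obs, get_image, camera_model, close_job, look_for, outline_of, pinpoint, tip_extent gives the robot as it stands.
- The arm moves only by the shell command python3 -m jog 'ROWS'. ROWS is text: rows parted by semicolons, each of 7 numbers parted by spaces: the shift along the tool's x, y, z as a fraction of full scale, then the turn, a rotation vector about the tool's x, y, z as a fraction of full scale, then the closure, from -1 (fully open) to 1 (shut). A call has 1 to 8 rows; each row is the pose to reach, as a shift and turn from the pose commanded when the call began, along the tool's axes at that moment; what a row does not reach only later rows make up. Full scale, the value 1, is 0.2 m for a shift and 30 degrees for a turn. A row lasts 1/10 s, in which the tool goes at most 50 mm and 8.59 degrees, less where a joint would pass 70% of its speed; a pose out of reach is approached as far as the arm can. A call with a number of a shift or a turn outside -1 to 1 is refused whole. A call with a gripper value outside its range is refused whole. The fingers move at their own pace and stop on an object; the grip force is fixed at half the most. Time passes only in rows, so rows that repeat a pose let the fingers close. It gives the time, the measured TCP pose, the force, the opening and the grip force at its end, in the units of the state.
- get_obs(): the state, without advancing time (a new reading comes with each control period).
- get_image(name): name is "scene" or "top" or "wrist"; returns the picture (400x640x3 uint8, red, green, blue); there is no depth.
- camera_model(name): a dict with "fx", "fy", "cx", "cy" (pixels), "origin" and "orientation" of the camera in the world; the wrist camera has in their place "tool_from_camera" (4x4, takes a point from camera to tool coordinates, whose origin is the TCP and whose axes are the flange's). Camera axes: x right, y down, z forward; pixel columns grow to the right and rows downward; lengths in mm; the calibration is good to about 2 mm. A picture is of the moment at which its call begins: read the wrist's pose just before it. camera_model takes no time and is no camera call.
- close_job(): hands the job in; it is judged then, once.
Trained networks look in the newest picture that a camera, given by its name, has taken for a name from the list of things; names that differ only in an ending like _2 or _b are one class to them, and where a whole thing is asked for, a point or a joint stands for the part that bears it (a point fixed in the world has none). Each returns a list of dicts, best first, with "confidence" (0 to 1); they miss things now and then, are a little off and sometimes report something else, mostly with a low value. They report only what shows in the picture. A call takes as long as a camera call.
- look_for(target, camera): "xyz" ([x, y, z] in mm, in the coordinates of the camera as it stood for that picture, good to about 4 mm: the middle of the surface that is visible of it).
- outline_of(target, camera): "mask" (400x640 bool, what is visible of it).
- pinpoint(target, camera): "xyz" ([x, y, z] in mm, in the coordinates of the camera as it stood for that picture, good to about 4 mm: a listed point, or the origin of a listed thing).
The state is a dict: "t": time; "qpos": joint angles; "qvel": joint speeds; "joint_torque": joint torques, N m; "ee_pos": TCP position; "orientation": TCP orientation; "ft_force": force on the tool from outside, world axes, zero at the start; "moment": the same for the moment, N m; "width": finger opening in mm; "grasp_force": force on a finger pad.
Only numpy, scipy, OpenCV 4.12 (cv2) and the standard library are available. Lean on these libraries where they do the work, as an engineer would, in place of code of your own. Each camera call takes 0.05 s, during which the arm holds its last target. There are 200 camera calls.

TASK

Get the sealant gun ready to seal the worktop joint: lay the cartridge in the gun's cradle with its nozzle out through the slotted front plate, let go of it, then pump the trigger with full strokes, letting it spring right back each time, until the plunger has pushed the cartridge flush against the front plate and grips it firmly. You will feel the trigger go stiff part-way through a stroke: press firmly there, but do not force it or the cartridge bursts. Leave the trigger released, and do not disturb the masking tape, the soap bottle or the salt shaker.

Things in the scene. Friction and masses are not known exactly. Their poses are not given: they have to be found in the camera images.
- cartridge: White sealant cartridge with paper label, loose, lying on the worktop: tube 46 mm in diameter, 150 mm long, 0.25 to 0.5 kg; grip it across the tube anywhere. On its front a nozzle 72 mm long, 17 mm thick at the root, 6 mm at the tip. Origin on the tube's axis midway along the tube (23 mm above the worktop at the start); y axis along the tube towards the nozzle. x and z turn with its roll.
- cartridge_front (a point): Centre of the cartridge's flat front end, where the nozzle begins: 75 mm from the cartridge's origin along its y axis. The rear end is flat too, 75 mm the other way.
- gun: Grey steel sealant gun on its side, strapped to a fixed plywood board (200x372 mm, top 15 mm above the worktop). Origin on the worktop under the barrel's axis; z up, y along the barrel to the nose, grip and trigger point to -x. Barrel axis at x = 0, 47 mm up. Front plate's inner face at y = +130 mm, back plate's front at y = -96 mm; the housing behind it ends at y = -150 mm and is 70 mm high.
- cradle (a point): Point on the barrel's axis in the front plate's inner face: here the centre of the cartridge's front end comes when home. Axes as the gun's. The front plate is 54 mm wide, its top 67 mm above the worktop, with a 25 mm wide slot for the nozzle, open at the top. Between the end plates two 6 mm rods 40 mm apart, tops 34 mm above the worktop, hold the tube with its axis on the barrel's; open above.
- plunger: Black rubber disc, 39 mm across, on the end of the toothed rod, in the cradle. Origin at the centre of its front face; y as the gun's. At the start 196 to 216 mm behind the front plate, so 46 to 66 mm to spare with the tube in. Each full stroke moves it 14 mm forward, where it stays; the first may move it 8 to 15 mm, a short one less. The rubber gives 1 mm for 12 N, 4 mm at most.
- trigger (a joint): Trigger angle: 0 released (sprung to the nose), 0.60 rad at its stop, fully pulled to the grip; anticlockwise from above. A full stroke passes 0.52 and springs back below 0.08. Feel at the pad: 3 to 5 N spring alone, 8 to 15 N while the rod moves; with the cartridge home it stiffens well before 0.6. 18 to 25 N there holds it well: the rod's brake keeps it on release. Over 35 N bursts it.
- trigger_pin (a point): The vertical pin about which the trigger turns, at the height of the trigger's middle: x = -26 mm, y = -108 mm in the gun's frame, 47 mm above the worktop. Axes as the gun's.
- trigger_pad (a point): Point to push, on the trigger's front (nose-side) face, 80 mm from the pin, mid-height (47 mm above the worktop). The trigger is a dark steel lever 9 mm thick, 18 mm high, 120 mm long; it leans 0.30 rad to the nose when released and 0.30 rad back when pulled, so this point goes 47 mm, mainly to the gun's -y. Push it with closed fingertips; the space before it is free down to the board.
- trigger_end (a point): Free end of the trigger, 118 mm from the pin; its last 30 mm bend towards the nose. Its underside is 23 mm above the board.
- masking_tape: Roll of cream masking tape, 103 mm across, 25 mm high, lying flat to the right of the gun; a bystander. Origin at the centre of its underside.
- dish_soap: Green and clear soap bottle, 40 x 62 mm, 200 mm high, standing to the far right of the gun; a bystander. Origin at the centre of its underside.
- shaker: Salt shaker, clear body with grey filling and grey domed top, 44 mm across, 90 mm high, standing against the wall beyond the gun's nose; a bystander. Origin at the centre of its underside.

How it is judged:
By the outcome, as a careful person would: the job done as asked, in the order asked, and still so for the second after the job is handed in, with the robot touching nothing.
It also fails if it takes over 64 s, if anything falls off the work surface, if the arm or the gripper's body presses on something with over 40 N, if the wrist force passes 120 N, or if a joint passes its speed limit or range.

## Working session

There is one attempt and no reset: what is moved stays moved. The work goes in short steps, Python scripts to look and compute and a shell command to move; the robot and the scene stay as the last step left them, time stands still between calls to the robot, and variables do not carry over. Pictures are saved under pics/ and viewed, at most 10 in all, crops included, and the job is handed in when it is done.

```bash
mkdir -p pics; cat > h.py <<'E'
import numpy as np, cv2
from scipy.spatial.transform import Rotation as R
from workcell import *
def rot(o):
    o=np.array(o,float)
    if o.shape==(3,3): return o
    if o.shape==(3,): return R.from_rotvec(o).as_matrix()
    return R.from_quat(o).as_matrix()
def campose(n):
    m=camera_model(n)
    if n=='wrist':
        o=get_obs(); T=np.array(m['tool_from_camera']); Rw=rot(o['orientation'])
        return Rw@T[:3,:3], Rw@T[:3,3]+np.array(o['ee_pos'])
    return rot(m['orientation']),np.array(m['origin'])
def find(names,n,f=pinpoint):
    A,t=campose(n)
    for k in names:
        try:
            for d in f(k,n)[:2]: print(n,f.__name__,k,round(d['confidence'],2),np.round(A@np.array(d['xyz'])+t,1))
        except Exception as e: print(k,e)
def save(n,fn):
    im=get_image(n); cv2.imwrite('pics/'+fn,im[:,:,::-1]); return im
def delta(p,rz=None):
    "tool-frame fraction for TCP target p (mm), turn to rotmat"
    o=get_obs(); Rw=rot(o['orientation'])
    print('frac',np.round(Rw.T@(np.array(p)-o['ee_pos'])/200,4))
E
python3 - <<'E'
from h import *
for n in('scene','top'):
    print({k:np.round(v,3).tolist() for k,v in camera_model(n).items()})
o=get_obs();print(o['orientation'],rot(o['orientation']).round(3),o['ft_force'],tip_extent if not callable(tip_extent) else tip_extent())
a=save('scene','s.png');b=save('top','t.png')
N=['cartridge','cartridge_front','gun','cradle','plunger','trigger_pin','trigger_pad','trigger_end','masking_tape','dish_soap','shaker']
find(N,'top');find(N,'scene')
E
```

```text
{'fx': 455.022, 'fy': 455.022, 'cx': 322.885, 'cy': 199.225, 'origin': [107.394, 745.121, 1100.761], 'orientation': [-0.731, 2.687, -1.027]}
{'fx': 520.306, 'fy': 520.306, 'cx': 318.428, 'cy': 198.553, 'origin': [-411.557, 265.78, 1526.921], 'orientation': [-1.553, 2.207, -0.695]}
[-3.07471964e+00 -6.37443393e-01  4.62897982e-04] [[ 0.918  0.398 -0.001]
 [ 0.398 -0.918  0.001]
 [ 0.    -0.002 -1.   ]] [-0.46494711 -1.28384978  0.71587344] 17.0
top call cartridge 0.96 [499.4 257.   23.4]
top call cartridge 0.67 [561.1 -35.8   1.3]
top call cartridge_front 0.91 [532.5 188.3  22.1]
top call gun 0.7 [562.4 -33.5   1.1]
top call cradle 0.86 [584.7  93.9  44.8]
top call plunger 0.38 [ 549.2 -114.6   47.1]
top call trigger_pin 0.75 [ 516.9 -135.7   48.5]
top call trigger_pin 0.41 [ 550.8 -116.1   46.3]
top call masking_tape 0.82 [ 438.3 -410.6    1.2]
top call dish_soap 0.67 [ 700.6 -308.5    6.1]
top call shaker 0.47 [697.1 191.2   3.6]
top call shaker 0.23 [501.5 256.1  23.6]
scene call cartridge 0.72 [501.9 249.5  24.8]
scene call cartridge_front 0.83 [536.3 187.4  22.8]
scene call gun 0.57 [564.2 -36.6   1.1]
scene call cradle 0.58 [584.1  92.1  43.2]
scene call cradle 0.51 [ 548.8 -108.    43.1]
scene call plunger 0.54 [ 547.6 -104.1   45.3]
scene call trigger_pin 0.65 [ 442.5 -410.3   -3.1]
scene call trigger_pin 0.62 [ 515.3 -130.    41.3]
scene call trigger_pad 0.47 [449.1 -95.1  45.9]
scene call masking_tape 0.97 [ 437.9 -409.3   -3.5]
scene call dish_soap 0.76 [ 698.3 -308.    -1. ]
scene call shaker 0.61 [696.6 191.3  -4.2]
```

View pics/t.png

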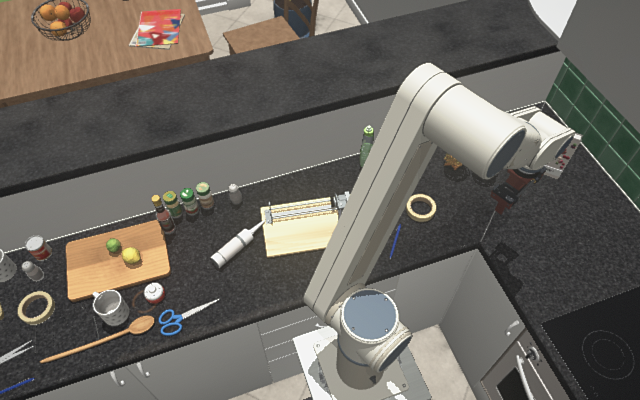

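View pics/s.png

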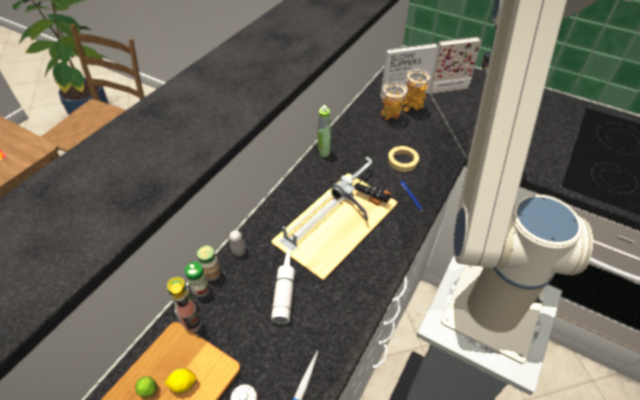

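The cartridge lies at about px (237,247) in the top view, with its nozzle pointing to the gun. The gun's board is at about (300,225) and the arm hides its rear. Turning the cartridge by 143° would exceed the J6 range, so I'll regrasp it halfway. First I'll move to a viewpoint above the gun.

```bash
cat >> h.py <<'E'
def plan(p,h,n,start=None):
    "print n calls (shift frac, turn frac) from the present pose to TCP p, tool x heading h deg, pointing down"
    o=get_obs() if start is None else None
    if start is None: P,A=np.array(o['ee_pos']),rot(o['orientation'])
    else: P=np.array(start[0],float); A=down(start[1])
    T=down(h); rv=R.from_matrix(A.T@T).as_rotvec(); P0=P.copy(); A0=A.copy()
    for i in range(1,n+1):
        P1=P0+(np.array(p)-P0)*i/n; A1=A0@R.from_rotvec(rv*i/n).as_matrix()
        s=A.T@(P1-P)/200; r=R.from_matrix(A.T@A1).as_rotvec()/np.radians(30)
        print(' '.join('%.3f'%v for v in np.r_[s,r]),'| mm %.0f deg %.1f'%(np.linalg.norm(P1-P),30*np.linalg.norm(r)))
        P,A=P1,A1
def down(h):
    c,s=np.cos(np.radians(h)),np.sin(np.radians(h))
    return np.array([[c,s,0],[s,-c,0],[0,0,-1.]])
def head():
    o=get_obs();A=rot(o['orientation']);return np.degrees(np.arctan2(A[1,0],A[0,0])).round(2)
E
python3 -c "
from h import *
print(np.round(camera_model('wrist')['tool_from_camera'],2),camera_model('wrist')['fx'])
plan([450,-40,330],80,3)"
```

```text
[[   0.     -0.97   -0.26   70.39]
 [   1.      0.      0.      1.06]
 [  -0.     -0.26    0.97 -145.66]
 [   0.      0.      0.      1.  ]] 278.1688861474641
0.662 -0.682 -0.151 0.000 0.000 -0.629 | mm 192 deg 18.9
0.847 -0.432 -0.151 0.000 0.000 -0.629 | mm 192 deg 18.9
0.941 -0.135 -0.151 0.000 0.000 -0.629 | mm 192 deg 18.9
```

```bash
python3 -m jog '0.66 -0.68 -0.15 0 0 -0.63 -1;0.66 -0.68 -0.15 0 0 -0.63 -1;0.66 -0.68 -0.15 0 0 -0.63 -1;0.66 -0.68 -0.15 0 0 -0.63 -1' && python3 -m jog '0.85 -0.43 -0.15 0 0 -0.63 -1;0.85 -0.43 -0.15 0 0 -0.63 -1;0.85 -0.43 -0.15 0 0 -0.63 -1;0.85 -0.43 -0.15 0 0 -0.63 -1' && python3 -m jog '0.94 -0.13 -0.15 0 0 -0.63 -1;0.94 -0.13 -0.15 0 0 -0.63 -1;0.94 -0.13 -0.15 0 0 -0.63 -1;0.94 -0.13 -0.15 0 0 -0.63 -1;0.94 -0.13 -0.15 0 0 -0.63 -1;0.94 -0.13 -0.15 0 0 -0.63 -1'
python3 - <<'E'
from h import *
save('wrist','w1.png')
find(['cartridge','cartridge_front','gun','cradle','plunger','trigger_pin','trigger_pad','trigger_end'],'wrist')
print(get_obs()['t'],head())
E
```

```text
t: 1.6
ee_pos: [315.8, -394.1, 270.0]
orientation: [-2.929, -1.135, -0.0]
ft_force: [0.5, -0.8, 0.4]
width: 87.9
grasp_force: 0.0
t: 2.0
ee_pos: [383.7, -216.1, 300.3]
orientation: [2.702, 1.601, 0.001]
ft_force: [1.0, -1.0, -0.7]
width: 88.1
grasp_force: 0.0
t: 2.6
ee_pos: [451.1, -40.1, 329.7]
orientation: [2.401, 2.025, -0.0]
ft_force: [0.0, -0.9, -0.6]
width: 87.6
grasp_force: 0.0
wrist call cartridge_front 0.76 [537.2 186.9  20.5]
wrist call gun 0.56 [563.1 -36.4  -1.9]
wrist call cradle 0.7 [584.6  90.6  46.8]
wrist call cradle 0.56 [423.6 -79.8  51.2]
wrist call plunger 0.46 [ 548.2 -117.9   43.4]
wrist call trigger_pin 0.59 [ 515.1 -142.    48.1]
wrist call trigger_pad 0.97 [ 447.3 -102.7   48.7]
wrist call trigger_end 0.74 [422.1 -74.5  51.9]
3.05 80.04
```

View pics/w1.png

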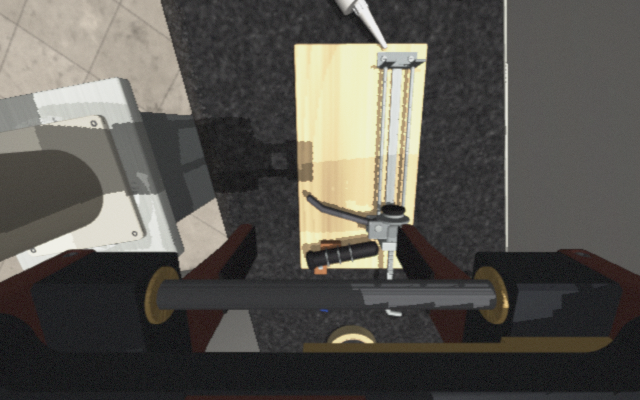

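The wrist view shows the board corners at about (295,44), (427,44), (418,268) and (302,268). The plunger is at (392,212), the front plate at (397,60), and the trigger runs from (305,193) to (375,225).

```bash
cat >> h.py <<'E'
def px(n,uv,z):
    m=camera_model(n);A,t=campose(n)
    d=A@np.array([(uv[0]-m['cx'])/m['fx'],(uv[1]-m['cy'])/m['fy'],1]); return t+d*(z-t[2])/d[2]
E
python3 - <<'E'
from h import *
c=[px('wrist',p,15) for p in[(295,44),(427,44),(418,268),(302,268)]]
for q in c: print(q.round(1))
for a,b in((3,0),(2,1)): d=c[b]-c[a]; print('head',np.degrees(np.arctan2(d[1],d[0])))
for p in[(381,62),(413,62)]: print('plate px at z67',px('wrist',p,67).round(1))
# fit gun pose
loc=np.array([[0,0],[0,130],[-26,-108],[-102.4,-84.4]]);W=np.array([[563.2,-35.5],[584.5,92.2],[515.5,-138.],[447.7,-101]])
lc,wc=loc.mean(0),W.mean(0);H=(loc-lc).T@(W-wc);th=np.arctan2(H[0,1]-H[1,0],H[0,0]+H[1,1])
Rm=np.array([[np.cos(th),-np.sin(th)],[np.sin(th),np.cos(th)]]);t=wc-Rm@lc
print('gun',t.round(1),np.degrees(th).round(2),(loc@Rm.T+t-W).round(1))
plan([500,250,150],117.3,2)
E
```

```text
[438.8 150.   15. ]
[632.7 116.1  15. ]
[ 586.6 -251.2   15. ]
[ 377.3 -214.6   15. ]
head 80.4172919305901
head 82.84821651404195
plate px at z67 [551.   94.8  67. ]
plate px at z67 [593.3  87.4  67. ]
gun [562.1 -35.9] -10.18 [[-1.1 -0.4]
 [ 0.6 -0.1]
 [ 1.9  0.4]
 [-1.3  0.1]]
0.739 -0.005 0.449 -0.000 -0.000 -0.621 | mm 173 deg 18.6
0.702 0.231 0.449 -0.000 -0.000 -0.621 | mm 173 deg 18.6
```

```bash
python3 -m jog '0.74 0 0.45 0 0 -0.62 -1;0.74 0 0.45 0 0 -0.62 -1;0.74 0 0.45 0 0 -0.62 -1;0.74 0 0.45 0 0 -0.62 -1' && python3 -m jog '0.7 0.23 0.3 0 0 -0.62 -1;0.7 0.23 0.3 0 0 -0.62 -1;0.7 0.23 0.3 0 0 -0.62 -1;0.7 0.23 0.3 0 0 -0.62 -1;0.7 0.23 0.3 0 0 -0.62 -1;0.7 0.23 0.3 0 0 -0.62 -1'
python3 - <<'E'
from h import *
save('wrist','w2.png')
find(['cartridge','cartridge_front'],'wrist')
for d in outline_of('cartridge','wrist')[:1]:
    m=d['mask'].astype(np.uint8); v,u=np.nonzero(m); print(d['confidence'],u.min(),u.max(),v.min(),v.max())
    w=np.array([px('wrist',(a,b),23)[:2] for a,b in zip(u[::7],v[::7])]); c=w.mean(0); s=np.linalg.svd(w-c,full_matrices=False)[2][0]
    print('mask centre',c,'axis deg',np.degrees(np.arctan2(s[1],s[0])))
print(get_obs()['t'],get_obs()['ee_pos'],head())
E
```

```text
t: 3.45
ee_pos: [475.8, 107.0, 237.7]
orientation: [-2.043, -2.384, 0.002]
ft_force: [0.0, -0.1, -0.5]
width: 87.9
grasp_force: 0.0
t: 4.05
ee_pos: [500.5, 249.3, 179.8]
orientation: [-1.635, -2.683, 0.001]
ft_force: [0.8, -0.6, 0.7]
width: 88.0
grasp_force: 0.0
wrist call cartridge 0.82 [502.  249.3  25.2]
wrist call cartridge_front 0.76 [535.  186.2  24.1]
0.7 306 350 116 279
mask centre [504.0196886 249.9315862] axis deg -62.69506709906534
4.25 [500.99164476 249.10975011 180.5192941 ] 117.22
```

View pics/w2.png

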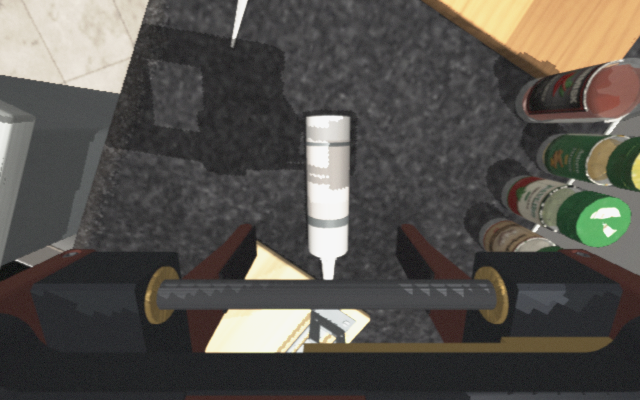

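```bash
python3 - <<'E'
from h import *
for p in[(487,218),(470,205),(505,180),(518,105),(490,235)]:
    q=px('wrist',p,0)[:2]; A=down(117.3)[:2,:2]; print(p,q.round(0),'tool',(A.T@(q-[501.5,250])).round(0))
print('tube mid', px('wrist',(328,186),40).round(1))
E
```

```text
(487, 218) [698. 303.] tool [-43. 199.]
(470, 205) [669. 307.] tool [-26. 176.]
(505, 180) [689. 352.] tool [  5. 213.]
(518, 105) [650. 428.] tool [ 90. 214.]
(490, 235) [714. 286.] tool [-65. 206.]
tube mid [500.3 256.7  40. ]
```

```bash
python3 -m jog '0 0 0.5 0 0 0 -1;0 0 0.5 0 0 0 -1;0 0 0.74 0 0 0 -1;0 0 0.74 0 0 0 -1;0 0 0.74 0 0 0 -1;0 0 0.74 0 0 0 1;0 0 0.74 0 0 0 1;0 0 0.74 0 0 0 1' && python3 -m jog '0 0 0 0 0 0 1;0 0 0 0 0 0 1;0 0 0 0 0 0 1;0 0 0 0 0 0 1'
```

```text
t: 5.05
ee_pos: [502.1, 250.9, 34.2]
orientation: [1.633, 2.681, 0.006]
ft_force: [-0.4, -0.3, 0.7]
width: 66.9
grasp_force: 0.0
t: 5.45
ee_pos: [501.1, 250.6, 32.2]
orientation: [1.634, 2.683, 0.001]
ft_force: [0.2, -0.1, 6.3]
width: 45.2
grasp_force: 30.0
```

```bash
python3 -c "
from h import *
plan([450,250,80],207.3,3)"
```

```text
0.038 -0.076 -0.080 0.000 0.000 -1.000 | mm 23 deg 30.0
0.071 -0.047 -0.080 0.000 0.000 -1.000 | mm 23 deg 30.0
0.085 -0.005 -0.080 0.000 0.000 -1.000 | mm 23 deg 30.0
```

```bash
python3 -m jog '0 0 -0.12 0 0 0 1;0 0 -0.24 0 0 0 1;0 0 -0.24 0 0 0 1' && python3 -m jog '0.04 -0.08 0 0 0 -0.25 1;0.04 -0.08 0 0 0 -0.5 1;0.04 -0.08 0 0 0 -0.75 1;0.04 -0.08 0 0 0 -1 1' && python3 -m jog '0.07 -0.05 0 0 0 -0.25 1;0.07 -0.05 0 0 0 -0.5 1;0.07 -0.05 0 0 0 -0.75 1;0.07 -0.05 0 0 0 -1 1' && python3 -m jog '0.08 0 0 0 0 -0.25 1;0.08 0 0 0 0 -0.5 1;0.08 0 0 0 0 -0.75 1;0.08 0 0 0 0 -1 1;0.08 0 0 0 0 -1 1;0.08 0 0 0 0 -1 1'; python3 -c "
from h import *
print(head(),get_obs()['qpos'])"
```

```text
t: 5.75
ee_pos: [501.9, 250.9, 81.5]
orientation: [1.633, 2.682, 0.005]
ft_force: [1.3, 0.1, -3.3]
width: 45.1
grasp_force: 30.0
t: 6.15
ee_pos: [481.8, 249.7, 78.1]
orientation: [-0.875, -3.016, 0.002]
ft_force: [-0.0, 0.9, -2.7]
width: 45.1
grasp_force: 30.0
t: 6.55
ee_pos: [464.6, 248.8, 78.1]
orientation: [-0.065, -3.139, 0.002]
ft_force: [0.0, -0.0, -2.6]
width: 45.1
grasp_force: 30.0
t: 7.15
ee_pos: [449.1, 249.6, 78.7]
orientation: [0.736, -3.053, 0.001]
ft_force: [0.4, -0.4, -3.3]
width: 45.5
grasp_force: 30.0
-152.88 [ 4.84214340e-01  5.16566885e-01  1.96526725e+00  1.62038936e-05
  6.61262692e-01 -1.55992690e+00]
```

```bash
python3 -m jog '0 0 0.15 0 0 0 1;0 0 0.22 0 0 0 1;0 0 0.233 0 0 0 1;0 0 0.233 0 0 0 1;0 0 0.233 0 0 0 1' && python3 -m jog '0 0 0 0 0 0 -0.4;0 0 0 0 0 0 -1;0 0 0 0 0 0 -1;0 0 0 0 0 0 -1;0 0 -0.2 0 0 0 -1;0 0 -0.35 0 0 0 -1;0 0 -0.35 0 0 0 -1' && python3 -m jog '0 0 0 0 0 0.25 -1;0 0 0 0 0 0.5 -1;0 0 0 0 0 0.75 -1;0 0 0 0 0 1 -1' && python3 -m jog '0 0 0 0 0 0.25 -1;0 0 0 0 0 0.5 -1;0 0 0 0 0 0.75 -1;0 0 0 0 0 1 -1' && python3 -m jog '0 0 0 0 0 0.25 -1;0 0 0 0 0 0.5 -1;0 0 0 0 0 0.75 -1;0 0 0 0 0 1 -1' && python3 -m jog '0 0 0 0 0 0.25 -1;0 0 0 0 0 0.5 -1;0 0 0 0 0 0.75 -1;0 0 0 0 0 1 -1' && python3 -m jog '0 0 0 0 0 0.25 -1;0 0 0 0 0 0.5 -1;0 0 0 0 0 0.75 -1;0 0 0 0 0 1 -1' && python3 -m jog '0 0 0 0 0 0.25 -1;0 0 0 0 0 0.5 -1;0 0 0 0 0 0.75 -1;0 0 0 0 0 1 -1;0 0 0 0 0 1 -1;0 0 0 0 0 1 -1'
python3 - <<'E'
from h import *
save('wrist','w3.png')
find(['cartridge','cartridge_front'],'wrist')
for d in outline_of('cartridge','wrist')[:1]:
    m=d['mask'].astype(np.uint8); v,u=np.nonzero(m); print(d['confidence'],u.min(),u.max(),v.min(),v.max())
    w=np.array([px('wrist',(a,b),23)[:2] for a,b in zip(u[::7],v[::7])]); c=w.mean(0); s=np.linalg.svd(w-c,full_matrices=False)[2][0]
    print('mask centre',c,'axis deg',np.degrees(np.arctan2(s[1],s[0])))
print(get_obs()['t'],get_obs()['ee_pos'],head())
E
```

```text
t: 7.65
ee_pos: [449.5, 249.9, 33.0]
orientation: [0.74, -3.053, 0.0]
ft_force: [0.6, 0.3, -4.1]
width: 45.3
grasp_force: 30.0
t: 8.35
ee_pos: [451.8, 251.1, 106.5]
orientation: [-0.74, 3.047, 0.003]
ft_force: [-0.8, 1.0, -0.5]
width: 88.0
grasp_force: 0.0
t: 8.75
ee_pos: [449.2, 249.8, 102.5]
orientation: [-0.082, -3.14, 0.001]
ft_force: [-0.0, -0.6, 0.3]
width: 88.0
grasp_force: 0.0
t: 9.15
ee_pos: [449.2, 249.7, 102.4]
orientation: [-0.892, -3.012, 0.001]
ft_force: [0.4, 0.2, -0.1]
width: 87.7
grasp_force: 0.0
t: 9.55
ee_pos: [449.2, 249.8, 102.4]
orientation: [-1.641, -2.678, 0.001]
ft_force: [-0.1, 0.2, -0.7]
width: 87.6
grasp_force: 0.0
t: 9.95
ee_pos: [449.2, 249.8, 102.4]
orientation: [-2.279, -2.162, 0.001]
ft_force: [-0.0, 0.7, -0.1]
width: 87.9
grasp_force: 0.0
t: 10.35
ee_pos: [449.2, 249.8, 102.4]
orientation: [-2.761, -1.499, 0.001]
ft_force: [-0.9, 1.3, -1.0]
width: 87.9
grasp_force: 0.0
t: 10.95
ee_pos: [449.3, 249.8, 102.6]
orientation: [3.051, 0.747, -0.001]
ft_force: [-0.4, 0.3, -0.2]
width: 87.8
grasp_force: 0.0
wrist call cartridge 0.9 [448.9 246.3  24.7]
wrist call cartridge_front 0.7 [514.6 281.8  25.3]
0.8 298 356 17 280Traceback (most recent call last):
  File "<stdin>", line 6, in <module>
  File "h.py", line 44, in px
    m=camera_model(n);A,t=campose(n)
                          ~~~~~~~^^^
  File "h.py", line 10, in campose
    m=camera_model(n)
ValueError: time passes only in moves, steps and waits
```

View pics/w3.png

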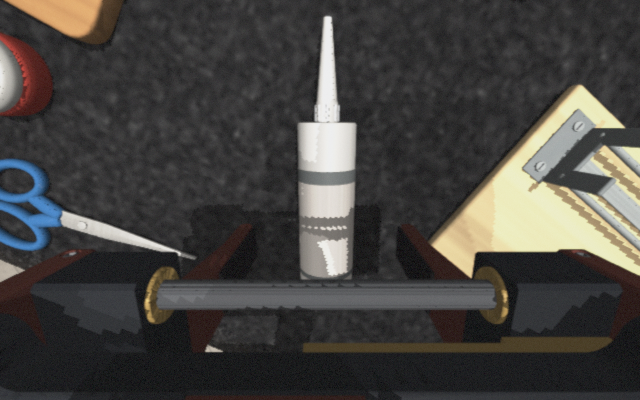

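The tube lies straight under the tool, with its nozzle tip at (327,17) and its front end at row 122. I'll regrasp it and carry it above the cradle.

```bash
python3 -m jog '0 0 0.2 0 0 0 -1;0 0 0.35 0 0 0 -1;0 0 0.352 0 0 0 -1;0 0 0.352 0 0 0 -1;0 0 0.352 0 0 0 1;0 0 0.352 0 0 0 1;0 0 0.352 0 0 0 1;0 0 0.352 0 0 0 1' && python3 -m jog '0 0 0 0 0 0 1;0 0 0 0 0 0 1;0 0 0 0 0 0 1;0 0 -0.12 0 0 0 1;0 0 -0.35 0 0 0 1;0 0 -0.49 0 0 0 1;0 0 -0.49 0 0 0 1;0 0 -0.49 0 0 0 1'
python3 - <<'E'
from h import *
print(get_obs()['t'],head())
plan([569.2,2.6,130],80.2,2)
E
```

```text
t: 11.95
ee_pos: [450.0, 250.2, 33.5]
orientation: [-3.052, -0.742, -0.002]
ft_force: [0.1, 0.6, -0.3]
width: 59.6
grasp_force: 0.0
t: 12.75
ee_pos: [449.3, 249.8, 130.3]
orientation: [-3.053, -0.742, -0.0]
ft_force: [0.2, -0.2, -4.3]
width: 45.1
grasp_force: 30.0
12.75 27.32
-0.017 0.687 0.001 0.000 -0.000 -0.881 | mm 137 deg 26.4
-0.321 0.607 0.001 0.000 -0.000 -0.881 | mm 137 deg 26.4
```

```bash
python3 -m jog '0 0.17 0 0 0 -0.22 1;0 0.34 0 0 0 -0.44 1;-0.02 0.51 0 0 0 -0.66 1;-0.02 0.69 0 0 0 -0.88 1;-0.02 0.69 0 0 0 -0.88 1' && python3 -m jog '-0.08 0.15 0 0 0 -0.22 1;-0.16 0.3 0 0 0 -0.44 1;-0.24 0.45 0 0 0 -0.66 1;-0.32 0.61 0 0 0 -0.88 1;-0.32 0.61 0 0 0 -0.88 1;-0.32 0.61 0 0 0 -0.88 1'
python3 - <<'E'
from h import *
print(get_obs()['ee_pos'],head())
im=save('wrist','w4.png')
find(['cartridge','cartridge_front','cradle','plunger'],'wrist')
find(['cradle','plunger','gun','cartridge_front','trigger_pad'],'scene') if get_image('scene') is not None else 0
E
```

```text
t: 13.25
ee_pos: [509.6, 122.3, 128.4]
orientation: [-2.803, -1.419, 0.005]
ft_force: [0.3, 0.5, -3.4]
width: 45.3
grasp_force: 30.0
t: 13.85
ee_pos: [568.5, 1.7, 128.7]
orientation: [-2.406, -2.016, 0.004]
ft_force: [-0.8, 0.2, -3.6]
width: 45.7
grasp_force: 30.0
[568.50455612   1.74401019 128.67777418] 79.91
wrist call cartridge_front 0.97 [582.8  72.8 118.6]
wrist call cradle 0.81 [584.1  92.6  48.2]
wrist call plunger 0.29 [ 516.5 -138.2   49. ]
scene call cradle 0.62 [584.8  95.2  40.2]
scene call plunger 0.39 [ 544.5 -111.1   46. ]
scene call plunger 0.37 [447.2 -95.1  45.8]
scene call gun 0.77 [ 5.654e+02 -3.370e+01  2.000e-01]
scene call cartridge_front 0.94 [582.6  72.6 117.6]
scene call trigger_pad 0.66 [446.6 -96.4  47.8]
```

View pics/w4.png

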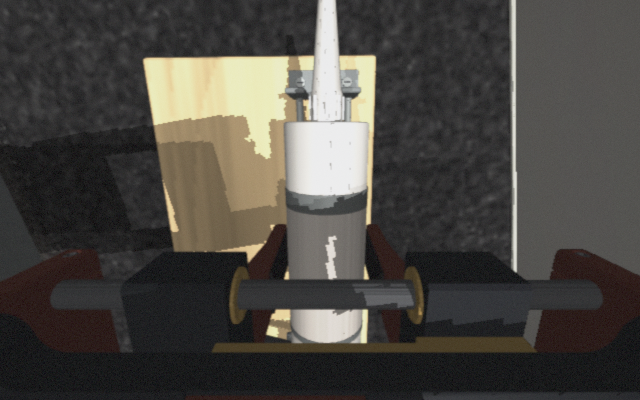

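The plate spans columns 287–360 at row 90, and the nozzle is centred at column 326.

```bash
python3 - <<'E'
from h import *
o=get_obs();A=rot(o['orientation']);P=o['ee_pos']
for p,z in[((287,90),67),((360,90),67),((323.5,90),67),((326,75),121),((326.5,125),140),((299,84),67),((347,84),67),((285,125),121),((368,125),121),((300,115),34),((347,115),34)]:
    print(p,z,(A.T@(px('wrist',p,z)-P)).round(1))
E
```

```text
(287, 90) 67 [ 93.3 -26.2  63.8]
(360, 90) 67 [93.4 25.3 63.8]
(323.5, 90) 67 [93.4 -0.5 63.8]
(326, 75) 121 [94.4  1.3  9.8]
(326.5, 125) 140 [69.4  1.5 -9.2]
(299, 84) 67 [ 97.3 -17.7  63.8]
(347, 84) 67 [97.3 16.  63.8]
(285, 125) 121 [ 69.4 -20.9   9.8]
(368, 125) 121 [69.4 24.   9.8]
(300, 115) 34 [ 77.6 -20.4  96.8]
(347, 115) 34 [77.6 18.8 96.8]
```

```bash
python3 -m jog '0 -0.009 0 0 0 0 1;0 -0.009 0.1 0 0 0 1;0 -0.009 0.2 0 0 0 1;0 -0.009 0.27 0 0 0 1;0 -0.009 0.31 0 0 0 1;0 -0.009 0.34 0 0 0 1;0 -0.009 0.355 0 0 0 1;0 -0.009 0.355 0 0 0 1' && python3 -m jog '0 0 0 0 0 0 1;0 0 0.005 0 0 0 1;0 0 0.005 0 0 0 1'
```

```text
t: 15.2
ee_pos: [568.2, 2.0, 59.7]
orientation: [-2.405, -2.022, -0.0]
ft_force: [-0.1, 0.2, -2.9]
width: 45.6
grasp_force: 30.0
t: 15.5
ee_pos: [568.3, 2.1, 59.0]
orientation: [2.404, 2.022, 0.001]
ft_force: [-0.1, 0.8, -2.8]
width: 45.6
grasp_force: 30.0
```

```bash
python3 -m jog '0 0 0.007 0 0 0 1;0 0 0.012 0 0 0 1;0 0 0.012 0 0 0 1;0 0 0.012 0 0 0 1'; python3 - <<'E'
from h import *
save('wrist','w5.png')
find(['cartridge_front','cradle'],'wrist')
E
```

```text
t: 15.9
ee_pos: [568.2, 2.1, 58.3]
orientation: [2.404, 2.022, 0.001]
ft_force: [-7.3, 0.7, 16.8]
width: 45.3
grasp_force: 30.0
wrist call cartridge_front 0.75 [581.   71.2  50. ]
wrist call cradle 0.83 [582.9  90.9  47.3]
```

View pics/w5.png

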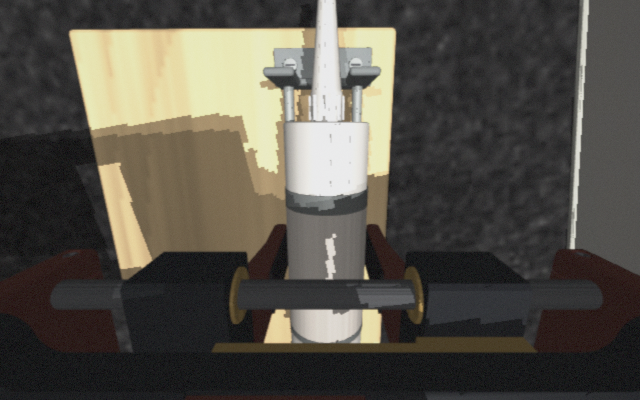

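The tube is resting on the rods with its nozzle in the slot. The front end at row 122 is about 20 mm short of the plate at row 75. I'll release it, rise and check.

```bash
python3 -m jog '0 0 0 0 0 0 -0.4;0 0 0 0 0 0 -0.4;0 0 0 0 0 0 -1;0 0 0 0 0 0 -1;0 0 -0.1 0 0 0 -1;0 0 -0.3 0 0 0 -1;0 0 -0.35 0 0 0 -1;0 0 -0.35 0 0 0 -1'
python3 - <<'E'
from h import *
save('wrist','w6.png')
find(['cartridge','cartridge_front','cradle'],'wrist')
o=get_obs();A=rot(o['orientation']);P=o['ee_pos'];print(P,head(),o['ft_force'])
plan([454,-62,118],80.1,1)
E
```

```text
t: 16.85
ee_pos: [569.4, 2.0, 127.8]
orientation: [2.403, 2.02, 0.004]
ft_force: [-1.0, 0.9, 0.2]
width: 87.4
grasp_force: 0.0
wrist call cartridge 0.86 [564.7  -3.8  49.1]
wrist call cartridge 0.53 [578.2  71.7  47.6]
wrist call cartridge_front 0.8 [580.4  74.1  48.5]
wrist call cradle 0.83 [582.5  90.5  46.2]
[567.10422589   2.07191834 124.81190527] 80.12 [-0.251342    0.82224787  0.21852656]
-0.413 -0.502 0.035 -0.005 0.001 0.001 | mm 130 deg 0.1
```

View pics/w6.png

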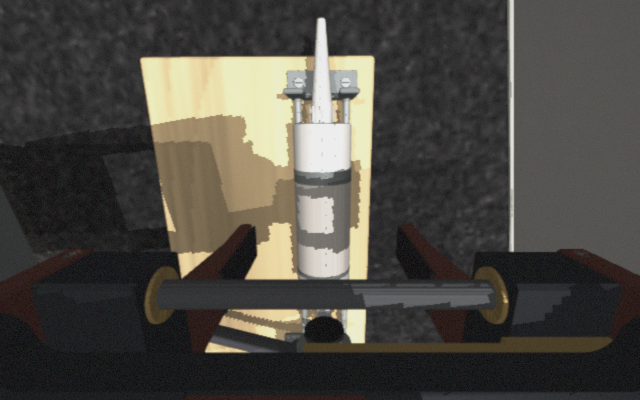

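The cartridge is seated, with its nozzle through the slot and straight. I'll go to the trigger with the fingers closed.

```bash
python3 -m jog '-0.2 -0.25 0 0 0 0 1;-0.41 -0.5 0 0 0 0 1;-0.41 -0.5 0 0 0 0 1;-0.41 -0.5 0 0 0 0 1;-0.41 -0.5 0 0 0 0 1;-0.41 -0.5 0 0 0 0 1' && python3 -m jog '0 0 0 0 0 0 1;0 0 0.2 0 0 0 1;0 0 0.375 0 0 0 1;0 0 0.375 0 0 0 1;0 0 0.375 0 0 0 1;0 0 0.375 0 0 0 1'; python3 - <<'E'
from h import *
save('wrist','w7.png')
find(['trigger_pad','trigger_end','trigger_pin','gun'],'wrist')
get_image('scene');find(['trigger_pad','trigger_end'],'scene')
print(get_obs()['ee_pos'],head(),get_obs()['ft_force'],get_obs()['width'])
E
```

```text
t: 17.65
ee_pos: [456.7, -61.4, 126.0]
orientation: [2.404, 2.022, 0.001]
ft_force: [0.3, -0.2, 0.5]
width: 43.3
grasp_force: 0.0
t: 18.25
ee_pos: [456.7, -61.6, 52.5]
orientation: [2.403, 2.022, 0.002]
ft_force: [-0.0, 0.5, -0.1]
width: 0.4
grasp_force: 0.0
wrist call trigger_pad 0.62 [ 452.  -100.9   47.7]
wrist call trigger_pin 0.83 [ 517.7 -139.9   51.3]
wrist call trigger_pin 0.16 [567.3  -2.8  52.1]
wrist call gun 0.56 [562.7 -39.6  -3.1]
scene call trigger_pad 0.48 [449.2 -93.   44.4]
scene call trigger_end 0.54 [416.8 -75.6  45.6]
[455.76264095 -61.6531233   51.76951584] 80.12 [ 0.36897484 -0.325032    0.26286053] 0.301688609133412
```

View pics/w7.png

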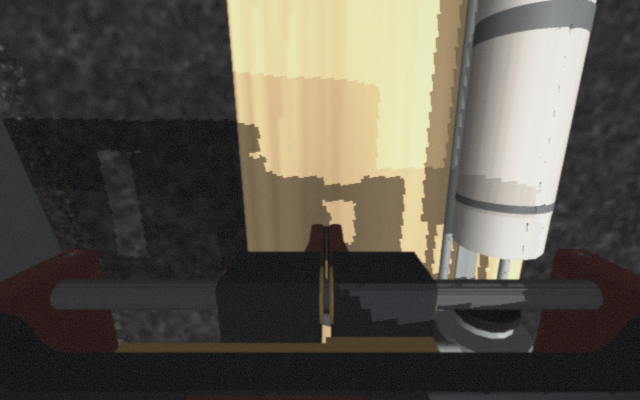

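```bash
cat >> h.py <<'E'
G=np.array([562.3,-35.7]);YAW=np.radians(-9.9)
def st():
    o=get_obs();ax=np.array([np.cos(YAW),np.sin(YAW)]);ay=np.array([-ax[1],ax[0]]);d=np.array(o['ee_pos'][:2])-G;f=np.array(o['ft_force'][:2])
    print('t %.2f loc x %.1f y %.1f z %.1f | F x %.1f y %.1f'%(o['t'],d@ax,d@ay,o['ee_pos'][2],f@ax,f@ay))
E
python3 -m jog '-0.02 0.025 0 0 0 -0.25 1;-0.04 0.025 0 0 0 -0.5 1;-0.07 0.025 0.005 0 0 -0.67 1;-0.07 0.025 0.005 0 0 -0.67 1;-0.07 0.025 0.005 0 0 -0.67 1' >/dev/null;python3 -c "from h import *
st();print(head())"
python3 -m jog '-0.047 -0.017 0 0 0 0 1;-0.094 -0.034 0 0 0 0 1;-0.094 -0.034 0 0 0 0 1' >/dev/null;python3 -c "from h import *
st()"
python3 -m jog '-0.047 -0.017 0 0 0 0 1;-0.07 -0.026 0 0 0 0 1;-0.07 -0.026 0 0 0 0 1' >/dev/null;python3 -c "from h import *
st()"
```

```text
t 19.15 loc x -95.7 y -57.9 z 50.4 | F x 0.3 y 0.2
100.05
t 19.45 loc x -97.3 y -78.0 z 50.1 | F x -3.3 y 7.9
t 19.75 loc x -98.6 y -92.5 z 49.9 | F x -6.0 y 9.5
```

```bash
python3 -m jog '-0.035 -0.011 0 0 0 0 1;-0.06 -0.018 0 0 0 0 1;-0.06 -0.018 0 0 0 0 1' >/dev/null;python3 -c "from h import *
st()"
python3 -m jog '-0.019 -0.006 0 0 0 0 1;-0.019 -0.006 0 0 0 0 1' >/dev/null;python3 -c "from h import *
st()"
python3 -m jog '-0.014 -0.005 0 0 0 0 1;-0.014 -0.005 0 0 0 0 1' >/dev/null;python3 - <<'E'
from h import *
st()
import sys
get_image('scene');find(['trigger_pad','trigger_end'],'scene')
E
```

```text
t 20.05 loc x -98.0 y -104.8 z 49.9 | F x -6.6 y 9.2
t 20.25 loc x -97.5 y -108.6 z 49.9 | F x -4.6 y 10.1
t 20.45 loc x -97.0 y -111.5 z 50.0 | F x -3.8 y 10.1
scene call trigger_pad 0.48 [ 437.3 -139.9   48.6]
scene call trigger_pad 0.39 [ 699.8 -309.8   -1.3]
scene call trigger_end 0.45 [ 399.3 -139.9   44.6]
```

```bash
for i in 1; do python3 -m jog '-0.01 -0.003 0 0 0 0 1;-0.01 -0.003 0 0 0 0 1' >/dev/null;python3 -c "from h import *
st()"; done
python3 -m jog '-0.01 -0.003 0 0 0 0 1;-0.01 -0.003 0 0 0 0 1' >/dev/null;python3 -c "from h import *
st()"
python3 -m jog '-0.008 -0.003 0 0 0 0 1;-0.008 -0.003 0 0 0 0 1' >/dev/null;python3 -c "from h import *
st()"
```

```text
t 20.80 loc x -96.5 y -113.5 z 50.0 | F x -3.1 y 11.0
t 21.00 loc x -96.5 y -114.0 z 50.0 | F x -1.5 y 25.4
t 21.20 loc x -96.5 y -114.2 z 50.0 | F x -1.0 y 38.6
```

The stop is at local y ≈ -114, so further strokes will end at about -113. The next two strokes can't reach home, because 15+28 is less than 46 mm.

```bash
python3 -m jog '0.15 0.05 0 0 0 0 1;0.285 0.098 0 0 0 0 1;0.285 0.098 0 0 0 0 1;0.285 0.098 0 0 0 0 1;0.285 0.098 0 0 0 0 1' >/dev/null;python3 -c "from h import *
st();get_image('scene');find(['trigger_pad'],'scene')"
python3 -m jog '-0.06 -0.022 0 0 0 0 1;-0.12 -0.044 0 0 0 0 1;-0.17 -0.062 0 0 0 0 1;-0.22 -0.08 0 0 0 0 1;-0.25 -0.091 0 0 0 0 1;-0.263 -0.096 0 0 0 0 1;-0.263 -0.096 0 0 0 0 1' >/dev/null;python3 -c "from h import *
st();get_image('scene');find(['trigger_pad','plunger','cartridge_front','cartridge'],'scene')"
```

```text
t 21.70 loc x -95.7 y -58.7 z 50.3 | F x 0.0 y -0.3
scene call trigger_pad 0.47 [447.5 -95.5  45.9]
t 22.50 loc x -96.6 y -113.7 z 50.1 | F x -0.6 y 13.9
scene call trigger_pad 0.55 [ 437.4 -142.2   46. ]
scene call plunger 0.55 [552.4 -81.4  43.4]
scene call plunger 0.49 [577.1  75.1  46.4]
scene call cartridge_front 0.82 [580.1  75.7  43.5]
scene call cartridge 0.93 [568.1  -5.1  46. ]
```

```bash
python3 -m jog '0.14 0.05 0 0 0 0 1;0.263 0.096 0 0 0 0 1;0.263 0.096 0 0 0 0 1;0.263 0.096 0 0 0 0 1;0.263 0.096 0 0 0 0 1' >/dev/null;python3 -c "from h import *
st()"
python3 -m jog '-0.06 -0.022 0 0 0 0 1;-0.12 -0.044 0 0 0 0 1;-0.17 -0.062 0 0 0 0 1;-0.22 -0.08 0 0 0 0 1;-0.22 -0.08 0 0 0 0 1' >/dev/null;python3 -c "from h import *
st()"
python3 -m jog '-0.03 -0.011 0 0 0 0 1;-0.041 -0.015 0 0 0 0 1;-0.041 -0.015 0 0 0 0 1' >/dev/null;python3 -c "from h import *
st();get_image('scene');find(['trigger_pad','plunger','cartridge_front','cartridge'],'scene')"
```

```text
t 23.25 loc x -95.7 y -59.0 z 50.3 | F x 0.2 y 0.4
t 23.75 loc x -98.0 y -105.8 z 50.0 | F x -4.9 y 8.9
t 24.05 loc x -96.6 y -113.6 z 50.1 | F x -0.2 y 13.7
scene call trigger_pad 0.6 [ 435.2 -140.    45.7]
scene call cartridge_front 0.85 [578.1  77.8  45.8]
scene call cartridge 0.62 [567.1   1.5  47.3]
```

```bash
cat > s.sh <<'E'
python3 -c "from h import *
st()"
E
python3 -m jog '0.14 0.05 0 0 0 0 1;0.261 0.095 0 0 0 0 1;0.261 0.095 0 0 0 0 1;0.261 0.095 0 0 0 0 1;0.261 0.095 0 0 0 0 1' >/dev/null; sh s.sh
python3 -m jog '-0.05 -0.018 0 0 0 0 1;-0.094 -0.034 0 0 0 0 1;-0.094 -0.034 0 0 0 0 1' >/dev/null; sh s.sh
python3 -m jog '-0.019 -0.007 0 0 0 0 1;-0.038 -0.014 0 0 0 0 1' >/dev/null; sh s.sh
```

```text
t 24.80 loc x -95.7 y -59.1 z 50.3 | F x 0.1 y 0.2
t 25.10 loc x -97.3 y -78.8 z 50.0 | F x -2.2 y 9.9
t 25.30 loc x -98.5 y -86.0 z 49.9 | F x -7.4 y 12.4
```

```bash
python3 -m jog '-0.019 -0.007 0 0 0 0 1;-0.038 -0.014 0 0 0 0 1' >/dev/null; sh s.sh
```

```text
t 25.50 loc x -99.0 y -94.0 z 49.9 | F x -6.7 y 13.3
```

```bash
python3 -m jog '-0.019 -0.006 0 0 0 0 1;-0.028 -0.009 0 0 0 0 1' >/dev/null; sh s.sh
```

```text
t 25.70 loc x -98.8 y -100.0 z 49.8 | F x -6.5 y 11.8
```

```bash
python3 -m jog '-0.014 -0.004 0 0 0 0 1;-0.023 -0.007 0 0 0 0 1' >/dev/null; sh s.sh
```

```text
t 25.90 loc x -98.4 y -104.7 z 49.9 | F x -6.9 y 12.1
```

```bash
python3 -m jog '-0.012 -0.004 0 0 0 0 1;-0.02 -0.007 0 0 0 0 1' >/dev/null; sh s.sh;  python3 -m jog '-0.01 -0.004 0 0 0 0 1;-0.018 -0.006 0 0 0 0 1' >/dev/null; python3 -c "from h import *
st();get_image('scene');find(['trigger_pad','plunger','cartridge_front','cartridge','cradle'],'scene')"
```

```text
t 26.10 loc x -97.8 y -108.9 z 50.0 | F x -4.3 y 12.6
t 26.30 loc x -97.1 y -112.7 z 50.0 | F x -2.6 y 12.2
scene call trigger_pad 0.43 [ 437.6 -141.9   44.5]
scene call trigger_pad 0.37 [562.3 -36.8  -1.4]
scene call cartridge_front 0.68 [581.6  91.6  47.5]
scene call cartridge 0.97 [569.7  12.7  45.3]
scene call cradle 0.58 [581.5  95.5  42.7]
scene call cradle 0.3 [570.   14.7  45.6]
```

```bash
python3 -m jog '0.14 0.05 0 0 0 0 1;0.259 0.091 0 0 0 0 1;0.259 0.091 0 0 0 0 1;0.259 0.091 0 0 0 0 1;0.259 0.091 0 0 0 0 1' >/dev/null; sh s.sh
python3 -m jog '-0.05 -0.018 0 0 0 0 1;-0.07 -0.025 0 0 0 0 1;-0.07 -0.025 0 0 0 0 1' >/dev/null; sh s.sh
python3 -m jog '-0.01 -0.004 0 0 0 0 1;-0.019 -0.007 0 0 0 0 1' >/dev/null; sh s.sh
```

```text
t 27.10 loc x -95.7 y -59.0 z 50.3 | F x -0.0 y -0.5
t 27.40 loc x -96.8 y -73.4 z 50.1 | F x -1.8 y 9.7
t 27.60 loc x -97.6 y -76.8 z 50.0 | F x -4.9 y 14.0
```

```bash
python3 -m jog '-0.01 -0.004 0 0 0 0 1;-0.019 -0.007 0 0 0 0 1' >/dev/null; sh s.sh
```

```text
t 27.80 loc x -98.2 y -80.7 z 50.0 | F x -6.3 y 12.7
```

```bash
python3 -m jog '-0.01 -0.004 0 0 0 0 1;-0.019 -0.007 0 0 0 0 1' >/dev/null; sh s.sh
```

```text
t 28.00 loc x -98.8 y -84.5 z 49.9 | F x -7.4 y 15.9
```

```bash
python3 -m jog '-0.007 -0.002 0 0 0 0 1;-0.014 -0.004 0 0 0 0 1' >/dev/null; sh s.sh
```

```text
t 28.20 loc x -99.2 y -87.1 z 49.9 | F x -8.4 y 19.6
```

```bash
python3 -m jog '-0.006 -0.002 0 0 0 0 1;-0.009 -0.003 0 0 0 0 1' >/dev/null; sh s.sh
```

```text
t 28.40 loc x -99.4 y -88.8 z 49.9 | F x -7.4 y 19.8
```

```bash
python3 -m jog '-0.005 -0.002 0 0 0 0 1;-0.009 -0.003 0 0 0 0 1' >/dev/null; sh s.sh
```

```text
t 28.60 loc x -99.5 y -90.5 z 49.9 | F x -8.5 y 19.9
```

```bash
python3 -m jog '-0.005 -0.002 0 0 0 0 1;-0.01 -0.003 0 0 0 0 1;-0.01 -0.003 0 0 0 0 1' >/dev/null; sh s.sh
```

```text
t 28.90 loc x -99.6 y -92.4 z 49.9 | F x -9.8 y 22.2
```

```bash
python3 -m jog '-0.004 -0.001 0 0 0 0 1;-0.004 -0.001 0 0 0 0 1;-0.004 -0.001 0 0 0 0 1' >/dev/null; python3 -c "from h import *
st();get_image('scene');st();find(['cartridge_front','cartridge','cradle'],'scene');st()"
```

```text
t 29.20 loc x -99.6 y -93.1 z 49.9 | F x -9.0 y 22.3
t 29.25 loc x -99.6 y -93.1 z 49.9 | F x -9.1 y 21.7
scene call cartridge_front 0.73 [579.3  93.5  46.4]
scene call cartridge 0.61 [570.   16.7  49.2]
scene call cradle 0.93 [581.5  91.5  42.6]
t 29.40 loc x -99.6 y -93.1 z 49.9 | F x -9.1 y 21.2
```

Pad force is about 22 N and stiff mid-stroke, and the front end is at the plate. I'll release, then make a gentle confirming press.

```bash
python3 -m jog '0.1 0.035 0 0 0 0 1;0.173 0.06 0 0 0 0 1;0.173 0.06 0 0 0 0 1;0.173 0.06 0 0 0 0 1;0.173 0.06 0 0 0 0 1' >/dev/null; sh s.sh
python3 -m jog '-0.03 -0.011 0 0 0 0 1;-0.05 -0.018 0 0 0 0 1;-0.06 -0.021 0 0 0 0 1;-0.06 -0.021 0 0 0 0 1' >/dev/null; sh s.sh
```

```text
t 29.90 loc x -95.6 y -58.9 z 50.3 | F x 0.4 y 0.1
t 30.30 loc x -95.9 y -71.0 z 50.2 | F x -0.4 y 2.3
```

```bash
python3 -m jog '-0.007 -0.003 0 0 0 0 1;-0.007 -0.003 0 0 0 0 1' >/dev/null; sh s.sh
```

```text
t 30.50 loc x -95.9 y -72.1 z 50.2 | F x -1.1 y 2.2
```

```bash
python3 -m jog '-0.005 -0.002 0 0 0 0 1;-0.005 -0.002 0 0 0 0 1' >/dev/null; sh s.sh
```

```text
t 30.70 loc x -95.8 y -73.1 z 50.2 | F x -1.6 y 2.7
```

```bash
python3 -m jog '-0.01 -0.004 0 0 0 0 1;-0.01 -0.004 0 0 0 0 1' >/dev/null; sh s.sh
```

```text
t 30.90 loc x -95.8 y -75.4 z 50.3 | F x -1.8 y 3.4
```

```bash
python3 -m jog '-0.006 -0.002 0 0 0 0 1;-0.006 -0.002 0 0 0 0 1' >/dev/null; sh s.sh
```

```text
t 31.10 loc x -95.8 y -76.7 z 50.3 | F x -2.0 y 2.7
```

```bash
python3 -m jog '-0.004 -0.002 0 0 0 0 1;-0.004 -0.002 0 0 0 0 1' >/dev/null; sh s.sh
```

```text
t 31.30 loc x -95.9 y -77.6 z 50.3 | F x -0.8 y 3.7
```

```bash
python3 -m jog '-0.012 -0.004 0 0 0 0 1;-0.012 -0.004 0 0 0 0 1' >/dev/null; sh s.sh
```

```text
t 31.50 loc x -95.9 y -80.1 z 50.2 | F x -0.7 y 3.9
```

```bash
python3 -m jog '-0.008 -0.003 0 0 0 0 1;-0.008 -0.003 0 0 0 0 1' >/dev/null; sh s.sh
```

```text
t 31.70 loc x -96.1 y -81.5 z 50.2 | F x -2.7 y 7.6
```

```bash
python3 -m jog '-0.005 -0.002 0 0 0 0 1;-0.005 -0.002 0 0 0 0 1' >/dev/null; sh s.sh
```

```text
t 31.90 loc x -96.3 y -82.4 z 50.2 | F x -2.0 y 8.3
```

```bash
python3 -m jog '-0.008 -0.003 0 0 0 0 1;-0.008 -0.003 0 0 0 0 1' >/dev/null; sh s.sh
```

```text
t 32.10 loc x -96.5 y -83.7 z 50.2 | F x -2.1 y 12.0
```

```bash
python3 -m jog '-0.006 -0.002 0 0 0 0 1;-0.006 -0.002 0 0 0 0 1' >/dev/null; sh s.sh
```

```text
t 32.30 loc x -96.6 y -84.8 z 50.2 | F x -3.0 y 13.8
```

```bash
python3 -m jog '-0.005 -0.002 0 0 0 0 1;-0.005 -0.002 0 0 0 0 1' >/dev/null; sh s.sh
```

```text
t 32.50 loc x -96.7 y -85.6 z 50.2 | F x -3.4 y 15.2
```

```bash
python3 -m jog '-0.012 -0.004 0 0 0 0 1;-0.012 -0.004 0 0 0 0 1' >/dev/null; sh s.sh
```

```text
t 32.70 loc x -97.0 y -88.0 z 50.1 | F x -3.5 y 16.7
```

```bash
python3 -m jog '-0.01 -0.003 0 0 0 0 1;-0.01 -0.003 0 0 0 0 1' >/dev/null; sh s.sh
```

```text
t 32.90 loc x -97.1 y -89.8 z 50.1 | F x -4.3 y 18.6
```

```bash
python3 -m jog '-0.01 -0.003 0 0 0 0 1;-0.01 -0.003 0 0 0 0 1' >/dev/null; sh s.sh
```

```text
t 33.10 loc x -97.2 y -91.7 z 50.1 | F x -5.1 y 20.4
```

```bash
python3 -m jog '-0.01 -0.003 0 0 0 0 1;-0.01 -0.003 0 0 0 0 1' >/dev/null; sh s.sh
```

```text
t 33.30 loc x -97.3 y -93.6 z 50.1 | F x -5.0 y 21.6
```

```bash
python3 -m jog '-0.006 -0.002 0 0 0 0 1;-0.006 -0.002 0 0 0 0 1;-0.006 -0.002 0 0 0 0 1' >/dev/null; sh s.sh
```

```text
t 33.60 loc x -97.3 y -94.6 z 50.1 | F x -5.2 y 23.2
```

```bash
python3 -m jog '0.1 0.035 0 0 0 0 1;0.184 0.064 0 0 0 0 1;0.184 0.064 0 0 0 0 1;0.22 0.078 0 0 0 0 1;0.22 0.078 0 0 0 0 1' >/dev/null; sh s.sh
python3 -m jog '0 0 -0.2 0 0 0 1;0 0 -0.45 0 0 0 1;0 0 -0.7 0 0 0 1;-0.1 0 -0.9 0 0 0 1;-0.1 -0.2 -0.9 0 0 0 1;-0.1 -0.2 -0.9 0 0 0 1' >/dev/null; python3 - <<'E'
from h import *
st()
save('wrist','w8.png');find(['cartridge','cartridge_front','cradle','plunger','trigger_pad','trigger_end'],'wrist')
get_image('scene');find(['cartridge_front','cradle','trigger_pad','plunger','masking_tape','dish_soap','shaker'],'scene')
E
```

```text
t 34.10 loc x -95.3 y -50.2 z 50.4 | F x -0.8 y -0.5
t 34.70 loc x -129.4 y -84.2 z 231.0 | F x -0.6 y -1.1
wrist call cartridge 0.88 [570.7  18.6  45.9]
wrist call cartridge 0.52 [ 516.2 -141.3   48.5]
wrist call cartridge_front 0.94 [582.4  94.8  47.4]
wrist call cradle 0.86 [586.4  92.7  47.1]
wrist call plunger 0.68 [559.1 -58.2  43. ]
wrist call trigger_pad 0.88 [ 454.1 -100.    45.2]
wrist call trigger_end 0.69 [423.3 -77.4  51. ]
scene call cartridge_front 0.74 [581.9  92.2  48.4]
scene call cradle 0.63 [585.5  90.6  44.5]
scene call trigger_pad 0.61 [446.5 -96.   47.6]
scene call trigger_pad 0.54 [584.8  91.2  42.6]
scene call masking_tape 0.54 [ 436.5 -407.    -3. ]
scene call dish_soap 0.89 [ 699.  -305.4   -2.7]
scene call shaker 0.6 [697.6 191.1  -3.1]
```

View pics/w8.png

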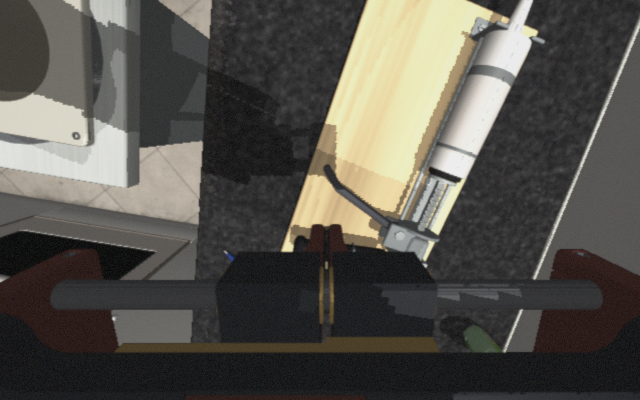

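The cartridge front is flush at the plate (about (505,30)) and the plunger touches its rear at (447,172). The trigger is released, and the bystanders have not moved.

```bash
python3 -c "from h import *
print(close_job())"
```

```text
the job is handed in; nothing more can be done
None
```

The cartridge is in the cradle, flush against the front plate with its nozzle through the slot. The plunger is pressed home at about 23 N and the trigger is released; the first stroke briefly reached about 39 N against the trigger's stop, before the cartridge was home. The masking tape, soap bottle and shaker have not moved, and the job is handed in at about 35 s.

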